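# Make the jigsaw board ready to put away

## Task

Get the finished jigsaw ready to be put away: with the wooden scraper block, not with the fingers, sweep all the stray pieces off the picture into the grey catch tray at the end of the board. Then snap every hold-down bar fully home across the picture, each between its own pair of spring clips (any of the three bays), and only after that turn the black knob clockwise past its click to lock. Leave the scraper block lying on its cork rest, and do not push the other things on the table about.

Things in the scene. Friction and masses are not known exactly. Their poses are not given: they have to be found in the camera images.
- board: Fixed wooden puzzle board, 215 (x) x 310 mm (y), top 18 mm above the table. Origin at table height under the picture's middle. Picture field: x -62 to 62 mm, between two guide rails 18 mm wide, 3 mm high; y from -112 mm (board ends, catch tray begins) to 125 mm; then the knob panel to 198 mm. Three bays for bars, across the field at y = -66, 0, 66 mm, a sprung steel clip at either end of each.
- tray_mid (a point): Middle of the inner floor, 3 mm above the table, of the grey open catch tray fixed to the board's -y end. Inside 166 mm (board x) by 88 mm (board y, -112 to -200 mm). Its three outer walls are 24 mm high; towards the board it has no wall: what is pushed over the board's edge drops 15 mm into it.
- lock_grip (a point): Grip point of the black lock knob, on its vertical axis 55 mm above the table, at board x = 0, y = 166 mm. Its bar handle is 42 mm long (this point's x), 14 mm wide, its top 62 mm above the table. Under it a round foot 68 mm across, 6 mm high; a brass ball plunger in a 14 mm high block stands beside it in board +x, 25 to 60 mm from its axis.
- lock (a joint): Angle of the lock knob, rad: 0 (bar along the board's x) is unlocked, growing clockwise seen from above to the stop at 1.2. A sprung ball resists the lobe on its rim from about 0.37 rad with up to about 0.25 N m; at 0.62 rad it clicks over and pushes the knob on to about 0.85. Locked is past 0.72; it may be turned on to the stop.
- rest: Fixed flat cork rest of the scraper block, 140 x 70 x 4 mm (x, y, z), origin at the centre of its underside.
- scraper: Loose dark wooden scraper block, 100 (its x) x 28 (y) x 50 mm (z), 0.11 kg, grey felt on its underside; origin at its centre. At the start it stands on the rest.
- bay1 (a point): Bay 1: where a bar's centre is when snapped in: 13 mm above the board's top, at board x = 0, y = -66 mm, axes as the board's. The bar lies along x, resting on the guide rails. Every bay takes every bar. Two round-topped pins (6 mm thick, 12 mm high above the board's top) on each rail keep it in place sideways, with 3.5 mm of play on either side.
- bay2 (a point): Bay 2: where a bar's centre is when snapped in: 13 mm above the board's top, at board x = 0, y = 0 mm, axes as the board's. The bar lies along x, resting on the guide rails. The clips at its ends, 18 mm wide, 40 mm high above the board's top, yield outwards along x. Rounded noses 83 mm from the centre, 21 mm above the board's top; lead-ins above slope out to 92 mm.
- bay3 (a point): Bay 3: where a bar's centre is when snapped in: 13 mm above the board's top, at board x = 0, y = 66 mm, axes as the board's. The bar lies along x, resting on the guide rails. Pressing a bar straight down takes 6 to 10 N in all; then the clips' noses snap back over its chamfered ends and draw it down on to the rails. Pulling it out takes 10 to 15 N.
- bar1: Loose hold-down bar (may be absent): light wood, 160 mm long (its x) and 20 x 20 mm, with brass ends chamfered as cones from 20 to 6 mm across, 172 mm over all, 70 g; origin at its centre. All its four sides are alike, and so are its ends. At the start it lies on the table to the robot's left of the board.
- bar2: Loose hold-down bar (may be absent): light wood, 160 mm long (its x) and 20 x 20 mm, with brass ends chamfered as cones from 20 to 6 mm across, 172 mm over all, 70 g; origin at its centre. All its four sides are alike, and so are its ends. At the start it lies on the table to the robot's left of the board.
- bar3: Loose hold-down bar (may be absent): light wood, 160 mm long (its x) and 20 x 20 mm, with brass ends chamfered as cones from 20 to 6 mm across, 172 mm over all, 70 g; origin at its centre. All its four sides are alike, and so are its ends. At the start it lies on the table to the robot's left of the board.
- piece1: Stray jigsaw piece (may be absent): loose, teal, 30 x 24 x 6 mm with a tab 8.5 mm long at +x, 12 g; origin at the centre of its 30 x 24 mm body. At the start it lies on the picture.
- piece2: Stray jigsaw piece (may be absent): loose, teal, 30 x 24 x 6 mm with a tab 8.5 mm long at +x, 12 g; origin at the centre of its 30 x 24 mm body. At the start it lies on the picture.
- piece3: Stray jigsaw piece (may be absent): loose, teal, 30 x 24 x 6 mm with a tab 8.5 mm long at +x, 12 g; origin at the centre of its 30 x 24 mm body. At the start it lies on the picture.
- piece4: Stray jigsaw piece (may be absent): loose, teal, 30 x 24 x 6 mm with a tab 8.5 mm long at +x, 12 g; origin at the centre of its 30 x 24 mm body. At the start it lies on the picture.
- mug: Bystander: white mug, loose, to be left where it is. Origin at the centre of its underside. Size: 82 mm across, 95 mm high.
- magnifier: Bystander: magnifying glass, loose, to be left where it is. Origin at the centre of its underside. Size: lens 72 mm, 160 mm long with its handle.
- candle: Bystander: candle jar, loose, to be left where it is. Origin at the centre of its underside. Size: 68 mm across, 75 mm high.
- pot: Bystander: terracotta pot, loose, to be left where it is. Origin at the centre of its underside. Size: 72 mm across, 90 mm high.
- tape: Bystander: roll of tape, loose, to be left where it is. Origin at the centre of its underside. Size: 80 mm across, 20 mm high.

How it is judged:
By the outcome, as a careful person would: the job done as asked, in the order asked, and still so for the second after the job is handed in, with the robot touching nothing.
Of bar1, bar2, bar3 only 2 to 3 are there at a start; the rules pass over those that are not, and their reading is None.
Of piece1, piece2, piece3, piece4 only 2 to 4 are there at a start; the rules pass over those that are not, and their reading is None.
At some moment in a run one of bar1, bar2, bar3 may be knocked a few centimetres aside while the robot is not near it.
Once in a run the grip may slacken for a moment while it holds something.
It also fails if it takes over 210 s, if anything falls off the work surface, if the arm or the gripper's body presses on something with over 40 N, if the wrist force passes 120 N, or if a joint passes its speed limit or range.

## Robot

A 7-joint arm with a two-finger parallel gripper is mounted at the origin on the work surface. World frame = base frame: x ahead of the robot, y to its left, z up, the work surface at z = 0. Lengths are in m, angles in rad, forces in N, time in s.
With the tool pointing down it reaches from about 0.425 to 0.925 m from the base axis. Payload 6.8 kg.
Tool frame: the origin (TCP) lies on the mounting face of the last link; the fingertips stand 173 mm ahead of it and the grasp point (between the pads) lies 155 mm ahead of it; z points along the fingers, y is the line along which they close (so a half turn about z gives the same grasp; the last joint's range is limited). The gripper opens to 85 mm and grips with 20 to 120 N. Pads are 22 mm wide; open, the fingers measure 114 mm over their backs; the gripper's body (76 mm by 85 mm) begins 54 mm behind the grasp point. The pads swing forward as they close: fully open they stand 13 mm farther back than shut.
Start: joints at [1.042, 0.477, 0.022, 1.555, -0.011, 1.109, -0.083], TCP at [0.276, -0.616, 0.405] pointing down, gripper open.
Joint ranges: [-2.96, 2.96], [-0.34, 2.1], [-1.41, 1.46], [0.24, 2.44], [-1.37, 4.51], [0.17, 1.92], [-2.96, 2.96]. Speed limits (rad/s): [2.39, 2.39, 3.14, 3.14, 3.14, 3.14, 3.14].

## Interface

Orientations are given as a unit quaternion [w, x, y, z].
In Python, from station import bot gives the robot as it stands. The module is installed in compiled form; this text tells all that it offers.
- The arm moves only by the shell command python3 -m pendant 'ROWS' [FORCE]. ROWS is JSON, a list of rows, each a list of 5 numbers: the finger opening in m, from 0 to 0.0854, then the shift along the tool's x, y, z in m, then the turn about the tool's z in degrees. In form: [[jaw, x, y, z, yaw], ...]. A call has 1 to 12 rows; each row shifts and turns the commanded pose from where the row before left it, along the tool's axes as they then stand; what a row does not reach is not made up. A row lasts 1/12 s, in which the tool goes at most 41.7 mm and 7.16 degrees, less where a joint would pass 70% of its speed; a pose out of reach is approached as far as the arm can. A call with a gripper value outside its range is refused whole. The fingers move at their own pace and stop on an object; FORCE is the grip in N (left out, the last holds). Time passes only in rows, so rows that do not move let the fingers close. It gives the time, the measured TCP pose, the force, the opening and the grip force at its end, in the units of the state.
- bot.get_obs(): the state, without advancing time (a new reading comes with each control period).
- bot.read_camera(name): name is "scene" or "top"; returns (picture, depth): 384x512x3 uint8, blue, green, red; 384x512 float32, m along the optical axis (not along the pixel's ray), 0 where there is no reading.
- bot.camera_model(name): a dict with "intrinsics" (3x3 intrinsics, pixels), "R" (3x3) and "t" (3): a world point X has camera coordinates R X + t. Camera axes: x right, y down, z forward; pixel columns grow to the right and rows downward; lengths in m; the calibration is good to about 2 mm. A picture is of the moment at which its call begins. camera_model takes no time and is no camera call.
- bot.hand_in(): hands the job in; it is judged then, once.
Trained networks look in the newest picture that a camera, given by its name, has taken for a name from the list of things; names that differ only in an ending like _2 or _b are one class to them, and where a whole thing is asked for, a point or a joint stands for the part that bears it (a point fixed in the world has none). Each returns a list of dicts, best first, with "score" (0 to 1); they miss things now and then, are a little off and sometimes report something else, mostly with a low value. They report only what shows in the picture. A call takes as long as a camera call.
- bot.boxes_of(name, camera): "at" ([column, row] in pixels, amid what is visible of it).
- bot.trace(name, camera): "mask" (384x512 bool, what is visible of it) and "at" ([column, row] in pixels, amid what is visible of it).
- bot.pinpoint(name, camera): "at" ([column, row] in pixels: a listed point, or the origin of a listed thing).
The state is a dict: "t": time; "q": joint angles; "joint_vel": joint speeds; "joint_torque": joint torques, N m; "eef_pos": TCP position; "tool_rot": TCP orientation; "contact_force": force on the tool from outside, world axes, zero at the start; "torque": the same for the moment, N m; "gripper_width": opening from 0.0 (shut) to 1.0 (fully open); "grasp_force": force on a finger pad.
Only numpy, scipy, OpenCV 4.12 (cv2) and the standard library are available. Lean on these libraries where they do the work, as an engineer would, in place of code of your own. Each camera call takes 0.05 s, during which the arm holds its last target. There are 200 camera calls.

## Working session

There is one attempt and no reset: what is moved stays moved. The work goes in short steps, Python scripts to look and compute and a shell command to move; the robot and the scene stay as the last step left them, time stands still between calls to the robot, and variables do not carry over. Pictures are saved under pics/ and viewed, at most 14 in all, crops included, and the job is handed in when it is done.

```bash
mkdir -p pics
cat > h.py <<'E'
import numpy as np, cv2
from station import bot
from scipy.spatial.transform import Rotation as Rn
def cam(n):
    m=bot.camera_model(n); return np.array(m["intrinsics"]),np.array(m["R"]),np.array(m["t"])
def ray(n,px,z):
    K,R,t=cam(n); d=R.T@np.linalg.inv(K)@np.array([px[0],px[1],1.]); c=-R.T@t
    return c+d*(z-c[2])/d[2]
def proj(n,X):
    K,R,t=cam(n); p=K@(R@np.array(X)+t); return p[:2]/p[2]
def cloud(n,D):
    K,R,t=cam(n); v,u=np.mgrid[:384,:512]
    P=np.stack([u,v,np.ones_like(u)],-1)@np.linalg.inv(K).T*D[...,None]
    return (P-t)@R
def snap(n,f=None):
    im,D=bot.read_camera(n)
    if f: cv2.imwrite('pics/'+f,im)
    return im,D
E
python3 - <<'E'
from h import *
a,D=snap('scene','s0.png'); b,D2=snap('top','t0.png')
o=bot.get_obs(); print({k:np.round(v,3) for k,v in o.items()})
for n in ['scene','top']:
    K,R,t=cam(n); print(n,K.round(1).tolist(),(-R.T@t).round(3),R.round(2).tolist())
for n,z in [('board',0),('tray_mid',.003),('lock_grip',.055),('rest',0),('scraper',.029),('bay1',.031),('bay2',.031),('bay3',.031),('bar1',.01),('piece1',.021),('mug',0),('magnifier',0),('candle',0),('pot',0),('tape',0)]:
    for c in ['top','scene']:
        for d in bot.pinpoint(n,c)[:4]: print(n,c,round(d['score'],2),np.round(d['at']),ray(c,d['at'],z).round(3)[:2])
E
```

```text
{'t': np.float64(0.1), 'q': array([ 1.042,  0.478,  0.022,  1.556, -0.012,  1.109, -0.083]), 'joint_vel': array([ 0.   , -0.003,  0.001, -0.001,  0.   ,  0.003, -0.001]), 'joint_torque': array([ 5.0000e-03, -5.9776e+01,  1.6150e+00, -2.8195e+01,  1.3000e-02,
        5.0000e-03, -0.0000e+00]), 'eef_pos': array([ 0.276, -0.616,  0.404]), 'tool_rot': array([-0.001,  0.978,  0.209, -0.   ]), 'contact_force': array([0.56 , 0.776, 0.968]), 'torque': array([ 0.015, -0.026,  0.028]), 'grasp_force': np.float64(0.0), 'gripper_width': np.float64(0.998)}
scene [[391.6, 0.0, 251.6], [0.0, 391.6, 190.2], [0.0, 0.0, 1.0]] [ 1.255 -0.328  0.934] [[0.48, 0.88, -0.02], [0.65, -0.37, -0.66], [-0.59, 0.31, -0.75]]
top [[402.1, 0.0, 257.4], [0.0, 402.1, 197.8], [0.0, 0.0, 1.0]] [0.475 0.012 1.132] [[-0.0, -1.0, 0.0], [-0.99, 0.0, -0.11], [0.11, -0.0, -0.99]]
board top 0.6 [288. 217.] [ 0.545 -0.079]
board scene 0.74 [221. 216.] [ 0.566 -0.075]
board scene 0.17 [113. 232.] [ 0.461 -0.378]
tray_mid top 0.86 [345. 211.] [ 0.562 -0.24 ]
tray_mid scene 0.98 [174. 234.] [ 0.561 -0.224]
lock_grip top 0.64 [229.
[... 1873 characters left out ...]
]
mug scene 0.83 [246. 286.] [ 0.805 -0.12 ]
mug scene 0.59 [237. 196.] [0.517 0.003]
mug scene 0.48 [220. 215.] [ 0.561 -0.077]
mug scene 0.21 [243. 207.] [ 0.567 -0.002]
magnifier top 0.62 [207. 137.] [0.776 0.153]
magnifier scene 0.71 [329. 240.] [0.796 0.153]
magnifier scene 0.56 [216. 218.] [ 0.563 -0.093]
candle top 0.76 [365. 156.] [ 0.721 -0.301]
candle top 0.62 [297. 200.] [ 0.592 -0.103]
candle scene 0.62 [168. 288.] [ 0.713 -0.302]
candle scene 0.45 [173. 236.] [ 0.562 -0.229]
pot top 0.74 [142. 144.] [0.755 0.337]
pot scene 0.67 [369. 206.] [0.754 0.335]
tape top 0.61 [342. 275.] [ 0.383 -0.227]
tape scene 0.71 [159. 193.] [ 0.385 -0.208]
tape scene 0.54 [266. 181.] [0.509 0.114]
```

Run:
```python
from h import *
b=cv2.imread('pics/t0.png')
cv2.imwrite('pics/t0c.png',cv2.resize(b[130:300,70:450],(798,357),interpolation=cv2.INTER_CUBIC))
# board size clip points: high points in board area
im,D=snap('top'); P=cloud('top',D)
for lo,hi,nm in [(.05,.066,'clips/knob')]:
    m=((P[...,2]>lo)&(P[...,2]<hi)&(P[...,0]>.4)&(P[...,0]<.68)&(P[...,1]>-.2)&(P[...,1]<.15)).astype(np.uint8)
    n,l,s,c=cv2.connectedComponentsWithStats(m)
    for i in range(1,n):
        if s[i,4]>3: print(nm,s[i,4],P[l==i].mean(0).round(4))
for nm,z in [('bar1',0),('scraper',0),('piece1',0),('board',0),('rest',0)]:
  for c in ['top']:
    for d in bot.trace(nm,c):
        if d['score']<.3: continue
        q=P[d['mask']]; q=q[q[:,2]>-.01]; 
        zt=np.percentile(q[:,2],80) ; q=q[abs(q[:,2]-zt)<.006]
        r=cv2.minAreaRect((q[:,:2]*1000).astype(np.float32)); 
        print(nm,round(d['score'],2),np.round(d['at']),q.shape[0],'zt',zt.round(4),np.round(r[0],1),np.round(r[1],1),round(r[2],1))
```

```text
clips/knob 18 [ 0.6469 -0.0708  0.0546]
clips/knob 17 [ 0.6504 -0.1359  0.0562]
clips/knob 15 [ 0.6439 -0.0056  0.0561]
clips/knob 85 [0.5489 0.09   0.0606]
clips/knob 16 [ 0.4688 -0.1454  0.0558]
clips/knob 13 [ 0.4659 -0.079   0.0558]
clips/knob 14 [ 0.4633 -0.0146  0.0545]
bar1 0.77 [141. 225.] 440 zt 0.0209 [528.7 336.8] [ 21.7 166. ] 86.5
bar1 0.56 [101. 233.] 447 zt 0.0206 [501.1 439.1] [165.2  21.9] 0.8
scraper 0.74 [399. 238.] 373 zt 0.0545 [ 485.1 -380.7] [29.3 96.6] 87.0
scraper 0.58 [287. 212.] 7225 zt 0.0209 [556.9 -79.2] [214.4 402.5] 2.7
piece1 0.54 [311. 219.] 99 zt 0.0251 [ 539.2 -139.8] [33.5 24.7] 88.2
piece1 0.41 [298. 201.] 83 zt 0.0256 [ 578.1 -101.7] [22.5 30.8] 89.0
board 0.98 [286. 209.] 7370 zt 0.0208 [556.6 -78.6] [214.8 403.6] 2.7
```

View pics/t0c.png

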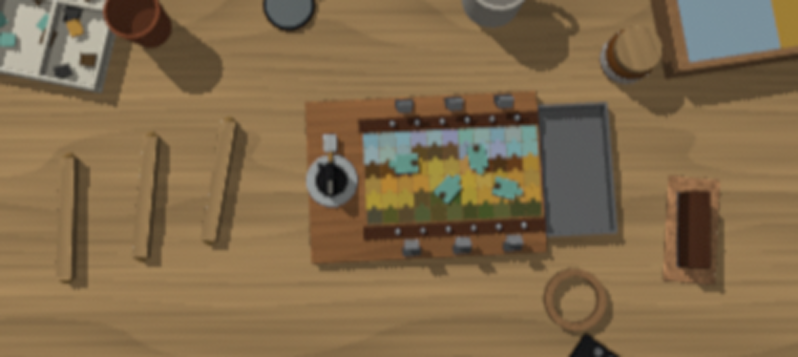

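View pics/s0.png

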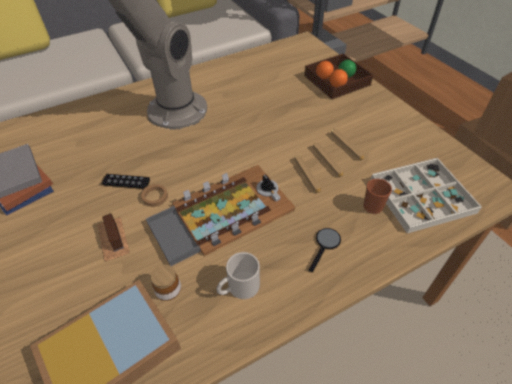

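The picture shows four teal pieces on the field (crop 404,163; 478,157; 448,188; 507,188). Three bars lie to the left (68,218; 148,196; 221,180), and the scraper is on its rest (694,230). The board's knob end points to world +y, with its yaw near 2.6°. I'll move above the scraper first.

```bash
cat >> h.py <<'E'
B0=np.array([.5565,-.0755]); BY=np.radians(2.63)
def b2w(x,y):
    c,s=np.cos(BY),np.sin(BY); return B0+[c*x-s*y,s*x+c*y]
def w2b(p):
    c,s=np.cos(BY),np.sin(BY); d=np.array(p)[:2]-B0; return np.array([c*d[0]+s*d[1],-s*d[0]+c*d[1]])
def head():
    o=bot.get_obs(); w,x,y,z=o['tool_rot']; R=Rn.from_quat([x,y,z,w]).as_matrix()
    return o,R,np.degrees(np.arctan2(R[1,0],R[0,0]))
def go(xy,z,hd):
    "yaw (do first), then tool shifts in mm to reach xy (m), tcp z, heading deg"
    o,R,h=head(); yaw=(h-hd+90)%180-90; R2=R@Rn.from_euler('z',yaw,degrees=True).as_matrix()
    d=R2.T@(np.array([*xy,z])-o['eef_pos'])
    print('t %.1f at'%o['t'],o['eef_pos'].round(4),'head %.1f'%h,'| yaw %.1f'%yaw,'shift mm',(d*1000).round(1),'W %.3f F'%o['gripper_width'],o['contact_force'].round(1),'grip %.1f'%o['grasp_force'])
E
python3 -m pendant '[[0.0854,0,0,0,6.8],[0.0854,0,0,0,6.8],[0.0854,0,0,0,6.8],[0.0854,0,0,0,6.7],[0.0854,0.025,-0.031,0,0],[0.0854,0.025,-0.031,0,0],[0.0854,0.025,-0.031,0,0],[0.0854,0.025,-0.031,0,0],[0.0854,0.025,-0.031,0,0],[0.0854,0.025,-0.031,0,0],[0.0854,0.025,-0.031,0,0],[0.0854,0,0,0,0]]'
python3 - <<'E'
from h import *
go((.485,-.381),.191,-3)
im,D=snap('top'); P=cloud('top',D)
m=(abs(P[...,2]-.054)<.006)&(abs(P[...,0]-.485)<.08)&(abs(P[...,1]+.381)<.06)
r=cv2.minAreaRect((P[m][:,:2]*1000).astype(np.float32)); print(r,m.sum())
E
```

```text
t: 2.9
eef_pos: [0.4688, -0.4004, 0.4048]
tool_rot: [-0.002, 1.0, -0.02, 0.002]
contact_force: [1.1, 1.1, -0.8]
gripper_width: 1.001
grasp_force: 0.0
t 2.9 at [ 0.4688 -0.4004  0.4048] head -2.2 | yaw 0.8 shift mm [ 14.3 -19.2 214. ] W 1.001 F [ 1.1  1.1 -0.8] grip 0.0
((484.0423278808594, -380.811279296875), (29.399831771850586, 99.48284912109375), 87.38916778564453) 399
```

```bash
python3 -m pendant '[[0.0854,0.014,-0.019,0.03,0.5],[0.0854,0,0,0.03,0],[0.0854,0,0,0.03,0],[0.0854,0,0,0.03,0],[0.0854,0,0,0.03,0],[0.0854,0,0,0.03,0],[0.0854,0,0,0.02,0],[0.0854,0,0,0.013,0],[0.0854,0,0,0,0],[0.0854,0,0,0,0]]'
python3 - <<'E'
from h import *
go((.4843,-.381),.191,-2.6)
E
```

```text
t: 3.78
eef_pos: [0.4766, -0.391, 0.1918]
tool_rot: [0.0, 1.0, -0.031, -0.0]
contact_force: [0.2, -0.9, 0.9]
gripper_width: 1.0
grasp_force: 0.0
t 3.8 at [ 0.4766 -0.391   0.1918] head -3.5 | yaw -0.9 shift mm [  7.3 -10.3   0.8] W 1.000 F [ 0.2 -0.9  0.9] grip 0.0
```

```bash
python3 -m pendant '[[0.0854,0.007,-0.01,0,-0.8],[0.0854,0,0,0,0],[0.02,0,0,0,0],[0.02,0,0,0,0],[0.02,0,0,0,0],[0.02,0,0,0,0],[0.02,0,0,0,0],[0.02,0,0,0,0],[0.02,0,0,0,0],[0.02,0,0,0,0],[0.02,0,0,0,0],[0.02,0,0,0,0]]' 60
python3 -m pendant '[[0.02,0,0,-0.01,0],[0.02,0,0,-0.02,0],[0.02,0,0,-0.025,0],[0.02,0,0,-0.025,0],[0.02,0,0,0,0],[0.02,0,0,0,0]]'
python3 - <<'E'
from h import *
go(b2w(0,.108),.191,2.63)
print(b2w(0,.108))
E
```

```text
t: 4.78
eef_pos: [0.4844, -0.3811, 0.1921]
tool_rot: [0.0, 1.0, -0.024, 0.0]
contact_force: [-0.3, 0.9, 5.5]
gripper_width: 0.318
grasp_force: 59.7
t: 5.28
eef_pos: [0.4847, -0.3809, 0.2733]
tool_rot: [0.001, 1.0, -0.023, 0.001]
contact_force: [0.4, 0.4, -1.3]
gripper_width: 0.317
grasp_force: 59.1
t 5.3 at [ 0.4847 -0.3809  0.2733] head -2.7 | yaw -5.3 shift mm [  85.5 -409.9   81.9] W 0.317 F [ 0.4  0.4 -1.3] grip 59.1
[0.55154431 0.03238624]
```

```bash
python3 -m pendant '[[0.02,0,0,0,-5.3],[0.02,0.008,-0.037,0,0],[0.02,0.008,-0.037,0,0],[0.02,0.008,-0.037,0,0],[0.02,0.008,-0.037,0,0],[0.02,0.008,-0.037,0,0],[0.02,0.008,-0.037,0,0],[0.02,0.008,-0.037,0,0],[0.02,0.008,-0.037,0,0],[0.02,0.008,-0.037,0,0],[0.02,0.008,-0.037,0,0],[0.02,0,0,0,0]]'
python3 - <<'E'
from h import *
go(b2w(0,.108),.207,2.63)
E
```

```text
t: 6.28
eef_pos: [0.5478, 0.002, 0.2708]
tool_rot: [-0.003, 1.0, 0.029, -0.0]
contact_force: [0.3, 1.4, -1.5]
gripper_width: 0.316
grasp_force: 59.5
t 6.3 at [0.5478 0.002  0.2708] head 3.3 | yaw 0.7 shift mm [  5.2 -29.9  63.9] W 0.316 F [ 0.3  1.4 -1.5] grip 59.5
```

```bash
python3 -m pendant '[[0.02,0.005,-0.03,0,0.6],[0.02,0,0,0,0],[0.02,0,0,0.02,0],[0.02,0,0,0.02,0],[0.02,0,0,0.014,0],[0.02,0,0,0,0],[0.02,0,0,0,0]]'
python3 - <<'E'
from h import *
go(b2w(0,.108),.207,2.63)
im,D=snap('scene','s1.png')
cv2.imwrite('pics/s1c.png',cv2.resize(im[120:280,130:330],(800,640))[:600])
E
```

```text
t: 6.87
eef_pos: [0.5503, 0.0224, 0.2165]
tool_rot: [0.0, 1.0, 0.018, -0.002]
contact_force: [0.6, -0.1, -1.7]
gripper_width: 0.323
grasp_force: 59.5
t 6.9 at [0.5503 0.0224 0.2165] head 2.0 | yaw -0.6 shift mm [ 1.8 -9.9  9.5] W 0.323 F [ 0.6 -0.1 -1.7] grip 59.5
```

View pics/s1c.png

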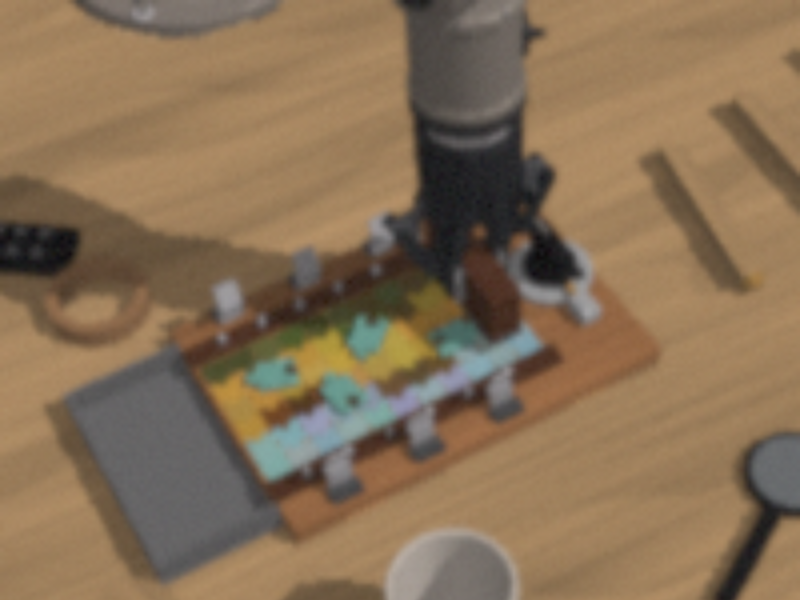

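The scraper is upright beside the fourth piece (460,338) and clear of the knob (545,262). I'll back it off 10 mm, lower it and sweep.

```bash
python3 -m pendant '[[0.02,0.002,-0.01,0,-0.6],[0.02,0,0,0,0],[0.02,0,0,0.005,0],[0.02,0,0,0.0045,0],[0.02,0,0,0,0],[0.02,0,0,0,0]]'
python3 - <<'E'
from h import *
go(b2w(0,.108),.207,2.63)
E
```

```text
t: 7.42
eef_pos: [0.5525, 0.0326, 0.2078]
tool_rot: [0.0, 1.0, 0.023, -0.0]
contact_force: [-0.6, 0.2, -1.6]
gripper_width: 0.314
grasp_force: 59.5
t 7.4 at [0.5525 0.0326 0.2078] head 2.6 | yaw -0.0 shift mm [-0.9  0.1  0.8] W 0.314 F [-0.6  0.2 -1.6] grip 59.5
```

```bash
python3 -m pendant '[[0.02,0,0.004,0.0008,0],[0.02,0,0.008,0,0],[0.02,0,0.008,0,0],[0.02,0,0.008,0,0],[0.02,0,0.008,0,0],[0.02,0,0.008,0,0],[0.02,0,0.008,0,0],[0.02,0,0.008,0,0],[0.02,0,0.008,0,0],[0.02,0,0.008,0,0],[0.02,0,0.008,0,0],[0.02,0,0.008,0,0]]'
python3 -m pendant '[[0.02,0,0.008,0,0],[0.02,0,0.008,0,0],[0.02,0,0.008,0,0],[0.02,0,0.008,0,0],[0.02,0,0.008,0,0],[0.02,0,0.008,0,0],[0.02,0,0.008,0,0],[0.02,0,0.008,0,0],[0.02,0,0,0,0],[0.02,0,0,0,0]]'
python3 - <<'E'
from h import *
go(b2w(0,-.128),.207,2.63)
im,D=snap('scene','s2.png'); snap('top','t2.png')
t=cv2.imread('pics/t2.png')
cv2.imwrite('pics/s2c.png',np.hstack([cv2.resize(im[160:260,140:290],(400,267)),cv2.resize(t[160:260,220:370],(400,267))]))
E
```

```text
t: 8.42
eef_pos: [0.557, -0.0599, 0.2074]
tool_rot: [-0.0, 1.0, 0.023, 0.0]
contact_force: [-0.4, 0.6, -0.5]
gripper_width: 0.321
grasp_force: 62.9
t: 9.25
eef_pos: [0.5598, -0.1238, 0.2073]
tool_rot: [0.0, 1.0, 0.022, -0.0]
contact_force: [0.4, 1.1, -1.5]
gripper_width: 0.319
grasp_force: 62.9
t 9.2 at [ 0.5598 -0.1238  0.2073] head 2.5 | yaw -0.1 shift mm [-1.1 79.6  0.4] W 0.319 F [ 0.4  1.1 -1.5] grip 62.9
```

View pics/s2c.png

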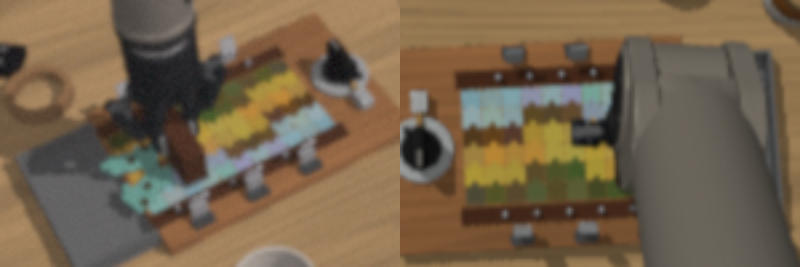

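All the pieces are bunched ahead of the scraper at (130,175) in the left view, and nothing is left behind it. I'll sweep on over the edge.

```bash
python3 -m pendant '[[0.02,0,0.008,0,0],[0.02,0,0.008,0,0],[0.02,0,0.008,0,0],[0.02,0,0.008,0,0],[0.02,0,0.008,0,0],[0.02,0,0.008,0,0],[0.02,0,0.008,0,0],[0.02,0,0.008,0,0],[0.02,0,0.008,0,0],[0.02,0,0.008,0,0],[0.02,0,0,0,0],[0.02,0,0,0,0]]'
python3 - <<'E'
from h import *
go((.484,-.381),.2733,-2.6)
im,D=snap('scene','s3.png')
cv2.imwrite('pics/s3c.png',cv2.resize(im[160:280,130:290],(800,600)))
for d in bot.boxes_of('piece1','scene'): print(round(d['score'],2),np.round(d['at']),w2b(ray('scene',d['at'],.01)).round(3))
E
```

```text
t: 10.35
eef_pos: [0.5634, -0.2036, 0.2074]
tool_rot: [0.0, 1.0, 0.022, 0.0]
contact_force: [-0.7, 0.4, -1.8]
gripper_width: 0.319
grasp_force: 63.0
t 10.3 at [ 0.5634 -0.2036  0.2074] head 2.5 | yaw 5.1 shift mm [-71.3 180.8 -65.9] W 0.319 F [-0.7  0.4 -1.8] grip 63.0
```

View pics/s3c.png

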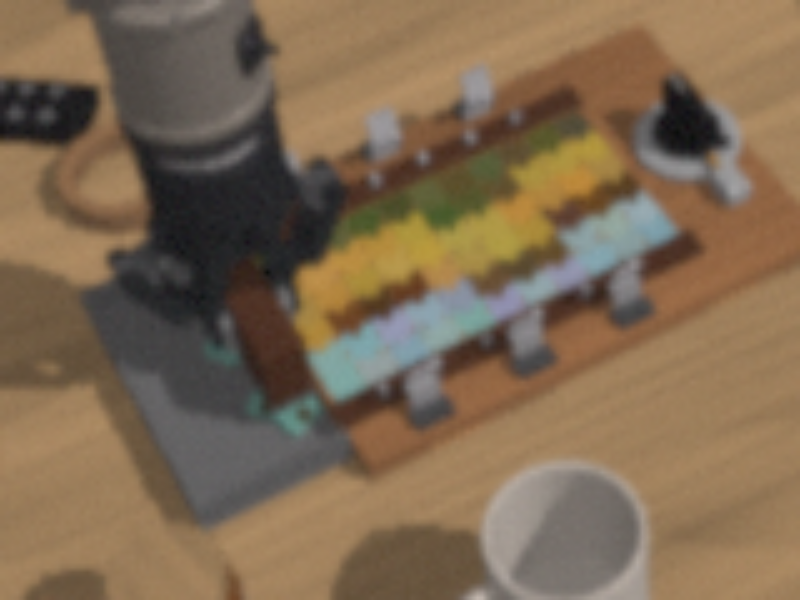

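The picture field is clear and the pieces are in the tray, around (285,410) and (220,350). I'll lift the scraper and take it to the rest, then check.

```bash
python3 -m pendant '[[0.02,0,0,-0.03,0],[0.02,0,0,-0.03,0],[0.02,0,0,-0.006,5],[0.02,-0.012,0.03,0,0],[0.02,-0.012,0.03,0,0],[0.02,-0.012,0.03,0,0],[0.02,-0.012,0.03,0,0],[0.02,-0.012,0.03,0,0],[0.02,-0.012,0.03,0,0],[0.02,0,0,0,0],[0.02,0,0,0,0]]'
python3 - <<'E'
from h import *
go((.485,-.381),.194,-2.6)
im,D=snap('scene','s4.png');t,D=snap('top','t4.png')
cv2.imwrite('pics/t4c.png',np.hstack([cv2.resize(im[160:280,90:250],(400,300)),cv2.resize(t[150:270,300:460],(400,300))]))
E
```

```text
t: 11.37
eef_pos: [0.4827, -0.3816, 0.2734]
tool_rot: [0.0, 1.0, -0.023, -0.0]
contact_force: [-0.3, 0.5, -2.5]
gripper_width: 0.322
grasp_force: 63.0
t 11.4 at [ 0.4827 -0.3816  0.2734] head -2.6 | yaw -0.0 shift mm [ 2.3 -0.8 79.4] W 0.322 F [-0.3  0.5 -2.5] grip 63.0
```

View pics/t4c.png

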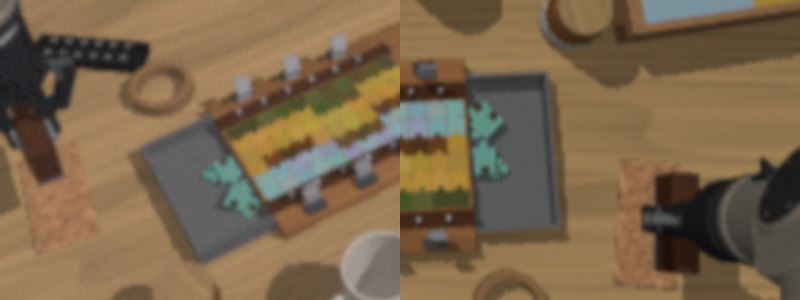

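All the pieces are in the tray just past the board edge (right view 487,140). I'll set the scraper down.

```bash
python3 -m pendant '[[0.02,0.002,0,0.02,0],[0.02,0,0,0.02,0],[0.02,0,0,0.02,0],[0.02,0,0,0.014,0],[0.02,0,0,0.004,0],[0.02,0,0,0.002,0],[0.02,0,0,0,0],[0.02,0,0,0,0]]'
python3 -m pendant '[[0.0854,0,0,0,0],[0.0854,0,0,0,0],[0.0854,0,0,0,0],[0.0854,0,0,0,0],[0.0854,0,0,0,0],[0.0854,0,0,0,0],[0.0854,0,0,-0.02,0],[0.0854,0,0,-0.03,0],[0.0854,0,0,-0.03,0],[0.0854,0,0,-0.03,0],[0.0854,0,0,-0.03,0],[0.0854,0,0,0,0]]'
python3 - <<'E'
from h import *
im,D=snap('top'); P=cloud('top',D)
hsv=cv2.cvtColor(im,cv2.COLOR_BGR2HSV)
for nm in ['piece1','bar1']:
  for d in bot.trace(nm,'top'):
    q=P[d['mask']]; zt=np.percentile(q[:,2],70); q=q[abs(q[:,2]-zt)<.007]
    r=cv2.minAreaRect((q[:,:2]*1000).astype(np.float32)); print(nm,round(d['score'],2),d['mask'].sum(),'z',zt.round(3),np.round(q[:,2].max(),3),'ctr',np.round(r[0],1),np.round(r[1],1),round(r[2],1),'board',w2b(np.array(r[0])/1000).round(3))
m=(abs(P[...,2]-.054)<.006)&(abs(P[...,0]-.485)<.08)&(abs(P[...,1]+.381)<.06)
print('scr',cv2.minAreaRect((P[m][:,:2]*1000).astype(np.float32)))
# bars by depth
for n in [0]:
    m=((P[...,2]>.012)&(P[...,2]<.03)&(P[...,0]>.38)&(P[...,0]<.68)&(P[...,1]>.17)&(P[...,1]<.55)).astype(np.uint8)
    c,l,s,_=cv2.connectedComponentsWithStats(m)
    for i in range(1,c):
        if s[i,4]>100:
            q=P[l==i]; r=cv2.minAreaRect((q[:,:2]*1000).astype(np.float32)); e=np.linalg.eigh(np.cov(q[:,:2].T))[1][:,1]
            print('bar',s[i,4],np.round(r[0],1),np.round(r[1],1),round(r[2],1),'mean',q.mean(0).round(4),'heading',np.degrees(np.arctan2(e[1],e[0])).round(1))
go((.53,.337),.25,-3)
E
```

```text
t: 12.13
eef_pos: [0.4867, -0.38, 0.1944]
tool_rot: [0.0, 1.0, -0.021, 0.001]
contact_force: [0.3, -0.2, -1.1]
gripper_width: 0.322
grasp_force: 63.0
t: 13.13
eef_pos: [0.4876, -0.3812, 0.34]
tool_rot: [0.003, 1.0, -0.021, 0.004]
contact_force: [1.2, -0.1, 0.1]
gripper_width: 1.0
grasp_force: 0.0
piece1 0.51 546 z 0.02 0.026 ctr [528.8 336.4] [ 21.7 166.6] 86.8 board [-0.009  0.413]
piece1 0.46 25 z 0.01 0.013 ctr [ 611.2 -197.2] [10.1 20.4] 44.9 board [ 0.049 -0.124]
piece1 0.22 10488 z 0.02 0.027 ctr [556.7 -78.4] [215.3 402.8] 2.7 board [ 0.    -0.003]
bar1 0.88 539 z 0.02 0.026 ctr [528.8 336. ] [ 21.6 166.6] 87.1 board [-0.009  0.412]
bar1 0.83 593 z 0.02 0.025 ctr [499.9 439.2] [168.2  21.7] 0.8 board [-0.033  0.517]
bar1 0.66 477 z 0.02 0.024 ctr [549.5 240. ] [ 20.2 166.6] 81.4 board [0.007 0.316]
scr ((486.7142028808594, -378.1144104003906), (28.688411712646484, 99.40383911132812), 87.26057434082031)
bar 456 [548.4 240.9] [ 21.5 169. ] 81.4 mean [0.5485 0.24   0.0189] heading 171.5
bar 470 [528.7 336.4] [ 21.7 166.9] 86.8 mean [0.5278 0.3359 0.0192] heading 176.7
bar 486 [499.9 439.2] [168.2  21.7] 0.8 mean [0.4993 0.4386 0.0189] heading -179.1
t 13.3 at [ 0.4859 -0.3798  0.3334] head -2.4 | yaw 0.6 shift mm [   6.5 -718.1   83.3] W 0.996 F [-0.1  0.2 -0.7] grip 0.0
```

```bash
python3 -m pendant '[[0.0854,0,0,0,6],[0.0854,-0.0017,-0.035,0,0],[0.0854,-0.0017,-0.035,0,0],[0.0854,-0.0017,-0.035,0,0],[0.0854,-0.0017,-0.035,0,0],[0.0854,-0.0017,-0.035,0,0],[0.0854,-0.0017,-0.035,0,0],[0.0854,-0.0017,-0.035,0,0],[0.0854,-0.0017,-0.035,0,0],[0.0854,-0.0017,-0.035,0,0],[0.0854,-0.0017,-0.035,0,0],[0.0854,-0.0017,-0.035,0,0]]'
python3 -m pendant '[[0.0854,-0.0017,-0.035,0,0],[0.0854,-0.0017,-0.035,0,0],[0.0854,-0.0017,-0.035,0,0],[0.0854,-0.0017,-0.035,0,0],[0.0854,-0.0017,-0.035,0,0],[0.0854,-0.0017,-0.035,0,0],[0.0854,0,0,0,0]]'
cat >> h.py <<'E'
def bars():
    im,D=snap('top'); P=cloud('top',D)
    m=((P[...,2]>.012)&(P[...,2]<.03)&(P[...,0]>.34)&(P[...,0]<.7)&(P[...,1]>.14)&(P[...,1]<.58)).astype(np.uint8)
    c,l,s,_=cv2.connectedComponentsWithStats(m)
    for i in range(1,c):
        if s[i,4]>60:
            q=P[l==i]; r=cv2.minAreaRect((q[:,:2]*1000).astype(np.float32)); e=np.linalg.eigh(np.cov(q[:,:2].T))[1][:,1]
            print('bar',s[i,4],np.round(r[0],1),np.round(r[1],1),'heading',np.round((np.degrees(np.arctan2(e[1],e[0]))+90)%180-90,1))
E
python3 - <<'E'
from h import *
bars()
for d in bot.pinpoint('bar1','scene'): print(round(d['score'],2),ray('scene',d['at'],.01).round(3))
go((.5485,.2407),.176,-8.5)
E
```

```text
t: 14.28
eef_pos: [0.5229, 0.0053, 0.3319]
tool_rot: [0.0, 0.997, -0.073, -0.001]
contact_force: [0.2, 0.7, -0.2]
gripper_width: 1.003
grasp_force: 0.0
t: 14.87
eef_pos: [0.5427, 0.2212, 0.332]
tool_rot: [-0.002, 0.998, -0.068, -0.001]
contact_force: [-0.5, 1.2, 1.0]
gripper_width: 1.002
grasp_force: 0.0
bar 133 [693.6 451.2] [103.3  30.6] heading 82.6
bar 148 [604.5 232.1] [20.6 56.1] heading -8.1
bar 78 [511.8 245.6] [20.  43.7] heading -0.3
bar 218 [458.7 438.1] [85.6 21.8] heading 4.7
0.83 [0.541 0.336 0.01 ]
0.81 [0.513 0.447 0.01 ]
0.55 [0.542 0.241 0.01 ]
t 15.0 at [0.5434 0.2146 0.3316] head -8.2 | yaw 0.3 shift mm [  1.6 -26.7 155.6] W 1.001 F [ 0.5 -0.1  0.9] grip 0.0
```

```bash
python3 -m pendant '[[0.0854,0.0016,-0.0265,0,0.3],[0.0854,0,0,0.03,0],[0.0854,0,0,0.03,0],[0.0854,0,0,0.03,0],[0.0854,0,0,0.03,0],[0.0854,0,0,0,0],[0.0854,0,0,0,0]]'
python3 - <<'E'
from h import *
go((.5485,.2407),.176,-8.5)
E
```

```text
t: 15.55
eef_pos: [0.5491, 0.237, 0.2117]
tool_rot: [0.002, 0.997, -0.077, -0.002]
contact_force: [0.6, -0.1, 0.4]
gripper_width: 0.999
grasp_force: 0.0
t 15.6 at [0.5491 0.237  0.2117] head -8.8 | yaw -0.3 shift mm [-1.  -3.7 35.6] W 0.999 F [ 0.6 -0.1  0.4] grip 0.0
```

```bash
python3 -m pendant '[[0.0854,-0.001,-0.0037,0.015,-0.3],[0.0854,0,0,0.015,0],[0.0854,0,0,0.0045,0],[0.0854,0,0,0,0],[0.01,0,0,0,0],[0.01,0,0,0,0],[0.01,0,0,0,0],[0.01,0,0,0,0],[0.01,0,0,0,0],[0.01,0,0,0,0],[0.01,0,0,0,0],[0.01,0,0,0,0]]' 90
python3 -m pendant '[[0.01,0,0,0,0],[0.01,0,0,0,0],[0.01,0,0,-0.02,0],[0.01,0,0,-0.03,0],[0.01,0,0,-0.03,0],[0.01,0,0,0,0],[0.01,0,0,0,0]]'
python3 - <<'E'
from h import *
go(b2w(0,-.066),.26,2.63)
im,D=snap('scene','s5.png')
cv2.imwrite('pics/s5c.png',cv2.resize(im[100:220,220:380],(800,600)))
E
```

```text
t: 16.55
eef_pos: [0.5495, 0.2428, 0.1797]
tool_rot: [-0.0, 0.997, -0.073, 0.0]
contact_force: [-1.3, 0.1, 6.1]
gripper_width: 0.205
grasp_force: 89.0
t: 17.13
eef_pos: [0.5499, 0.2431, 0.2608]
tool_rot: [-0.001, 0.997, -0.073, 0.002]
contact_force: [-1.0, 0.1, -2.3]
gripper_width: 0.205
grasp_force: 88.3
t 17.1 at [0.5499 0.2431 0.2608] head -8.4 | yaw -11.0 shift mm [-8.100e+00  3.845e+02  2.000e-01] W 0.205 F [-1.   0.1 -2.3] grip 88.3
```

View pics/s5c.png

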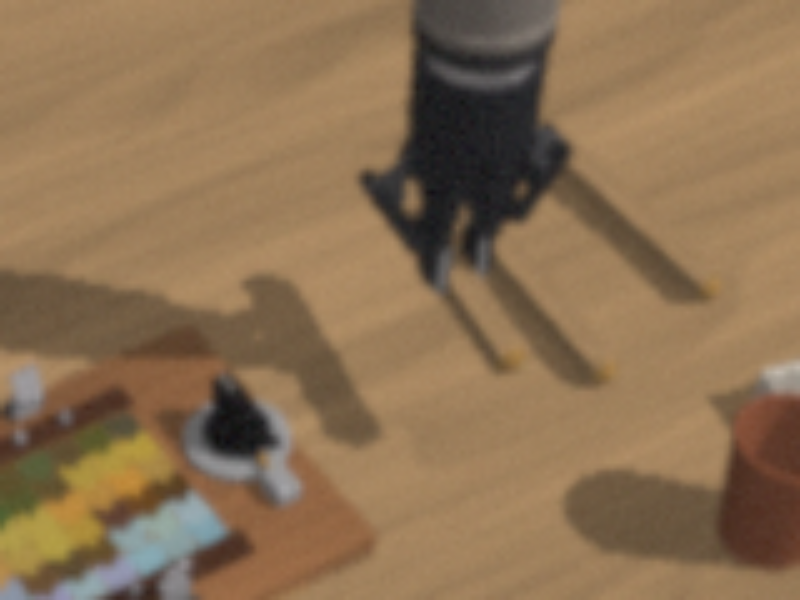

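The bar is gripped square at its middle. I'll carry it to bay 1.

```bash
python3 -m pendant '[[0.01,0,0,0,-5.5],[0.01,0,0,0,-5.5],[0.01,-0.001,0.038,0,0],[0.01,-0.001,0.038,0,0],[0.01,-0.001,0.038,0,0],[0.01,-0.001,0.038,0,0],[0.01,-0.001,0.038,0,0],[0.01,-0.001,0.038,0,0],[0.01,-0.001,0.038,0,0],[0.01,-0.001,0.038,0,0],[0.01,0,0.038,0,0],[0.01,0,0.038,0,0]]'
python3 -m pendant '[[0.01,0,0,0,0],[0.01,0,0,0,0]]'
cat >> h.py <<'E'
def held(tcp_off=.1697):
    "ends of the held bar, seen from the top, relative to the TCP in the tool frame"
    o,R,h=head(); zc=o['eef_pos'][2]-tcp_off
    im,D=snap('top'); P=cloud('top',D); q=P[(abs(P[...,2]-zc-.005)<.009)]
    d=(q-o['eef_pos'])@R; d=d[(abs(d[:,1])<.02)&(abs(d[:,0])<.1)]
    for s in (-1,1):
        e=d[(s*d[:,0]>.045)]
        if len(e): print('held end',s,len(e),'tip x %.1f'%(1e3*s*(s*e[:,0]).max()),'y mid %.1f'%(1e3*np.median(e[:,1])))
E
python3 - <<'E'
from h import *
go(b2w(0,-.066),.201,2.63); held()
E
```

```text
t: 18.18
eef_pos: [0.5576, -0.139, 0.2573]
tool_rot: [-0.0, 1.0, 0.023, -0.001]
contact_force: [-0.2, -0.5, -0.6]
gripper_width: 0.204
grasp_force: 88.3
t: 18.35
eef_pos: [0.5575, -0.1405, 0.2572]
tool_rot: [0.0, 1.0, 0.02, -0.002]
contact_force: [0.5, 0.6, -0.7]
gripper_width: 0.203
grasp_force: 88.4
t 18.4 at [ 0.5575 -0.1405  0.2572] head 2.3 | yaw -0.4 shift mm [ 2.2  1.  56.2] W 0.203 F [ 0.5  0.6 -0.7] grip 88.4
held end -1 102 tip x -84.7 y mid -3.4
held end 1 34 tip x 86.0 y mid -9.0
```

```bash
python3 -m pendant '[[0.01,0.002,0.001,0,-0.4],[0.01,0,0,0.01,0],[0.01,0,0,0.008,0],[0.01,0,0,0,0],[0.01,0,0,0,0]]'
python3 - <<'E'
from h import *
go(b2w(0,-.066),.201,2.63); held()
im,D=snap('scene','s6.png'); t,_=snap('top','t6.png')
cv2.imwrite('pics/s6c.png',np.hstack([cv2.resize(im[165:265,150:280],(400,308)),cv2.resize(t[150:250,250:380],(400,308))]))
E
```

```text
t: 18.82
eef_pos: [0.5602, -0.1373, 0.2398]
tool_rot: [-0.0, 1.0, 0.027, -0.001]
contact_force: [-0.6, -1.0, -1.5]
gripper_width: 0.208
grasp_force: 88.4
t 18.8 at [ 0.5602 -0.1373  0.2398] head 3.1 | yaw 0.5 shift mm [-0.8  4.1 38.8] W 0.208 F [-0.6 -1.  -1.5] grip 88.4
held end -1 102 tip x -85.1 y mid -3.1
held end 1 27 tip x 84.7 y mid -9.3
```

View pics/s6c.png

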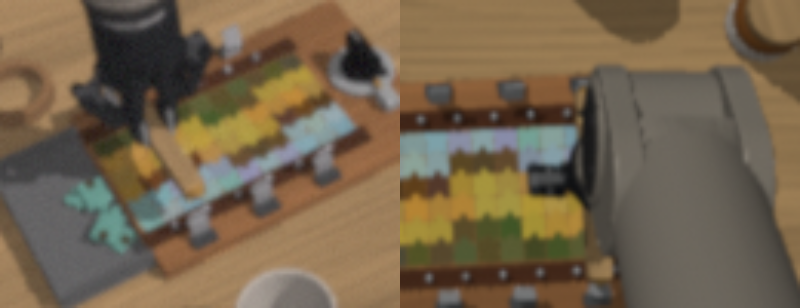

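```bash
cat >> h.py <<'E'
def avg(n=6):
    A=[];H=[]
    for i in range(n):
        o,R,h=head(); A.append(o['eef_pos']); H.append(h); bot.read_camera('top')
    print('avg',np.mean(A,0).round(4),'sd',np.std(A,0).round(4),'head',np.mean(H).round(2),np.std(H).round(2))
    return np.mean(A,0),np.mean(H)
def goa(xy,z,hd,n=6):
    p,h=avg(n); yaw=h-hd; a=np.radians(hd); d=np.array(xy)-p[:2]
    print('yaw %.1f'%yaw,'shift mm %.1f %.1f %.1f'%(1e3*(d@[np.cos(a),np.sin(a)]),1e3*(d@[np.sin(a),-np.cos(a)]),1e3*(p[2]-z)),bot.get_obs()['contact_force'].round(1))
E
python3 - <<'E'
from h import *
goa(b2w(0,-.066),.201,2.63)
im,D=snap('top'); P=cloud('top',D)
# bar -x end in board frame vs clip
q=P[(P[...,2]>.062)&(P[...,2]<.09)].reshape(-1,3); b=np.array([w2b(x) for x in q]); s=(b[:,0]<-.045)&(b[:,0]>-.095)&(abs(b[:,1]+.066)<.03)
for lo in (-.09,-.08,-.07,-.06,-.05):
    k=s&(abs(b[:,0]-lo)<.005)
    if k.sum(): print(lo,k.sum(),b[k][:,1].min().round(4),b[k][:,1].max().round(4),q[k][:,2].mean().round(4))
E
```

```text
avg [ 0.5608 -0.1381  0.2412] sd [0.     0.0001 0.0001] head 3.01 0.01
yaw 0.4 shift mm -1.4 3.3 40.2 [ 0.2  0.2 -1.5]
-0.08 18 -0.0708 -0.0531 0.0784
-0.07 32 -0.0714 -0.0528 0.0801
-0.06 28 -0.0716 -0.0526 0.0793
-0.05 18 -0.0616 -0.0526 0.0784
```

```bash
python3 -m pendant '[[0.01,-0.0012,0.0038,0,0.4],[0.01,0,0,0.004,0],[0.01,0,0,0,0],[0.01,0,0,0,0],[0.01,0,0,0,0],[0.01,0,0,0,0]]'
python3 - <<'E'
from h import *
goa(b2w(0,-.066),.201,2.63,4)
E
```

```text
t: 19.82
eef_pos: [0.5597, -0.1419, 0.2369]
tool_rot: [-0.0, 1.0, 0.023, 0.0]
contact_force: [0.1, 0.2, -0.7]
gripper_width: 0.21
grasp_force: 88.4
avg [ 0.5597 -0.1419  0.2369] sd [0. 0. 0.] head 2.62 0.0
yaw -0.0 shift mm -0.2 -0.5 35.9 [ 0.   0.5 -1.2]
```

```bash
python3 -m pendant '[[0.01,0,0,0.006,0],[0.01,0,0,0.006,0],[0.01,0,0,0.004,0],[0.01,0,0,0,0],[0.01,0,0,0,0]]'
python3 -m pendant '[[0.01,0,0,0.004,0],[0.01,0,0,0.004,0],[0.01,0,0,0,0]]'
python3 -m pendant '[[0.01,0,0,0.004,0],[0.01,0,0,0.004,0],[0.01,0,0,0.003,0],[0.01,0,0,0,0],[0.01,0,0,0,0]]'
```

```text
t: 20.43
eef_pos: [0.5594, -0.142, 0.2203]
tool_rot: [-0.0, 1.0, 0.023, -0.001]
contact_force: [0.0, 0.4, -0.8]
gripper_width: 0.206
grasp_force: 88.3
t: 20.68
eef_pos: [0.5599, -0.1421, 0.2128]
tool_rot: [0.0, 1.0, 0.023, 0.0]
contact_force: [-0.3, 0.6, -0.0]
gripper_width: 0.202
grasp_force: 88.6
t: 21.1
eef_pos: [0.5595, -0.1419, 0.2015]
tool_rot: [-0.0, 1.0, 0.023, -0.0]
contact_force: [0.2, -0.6, -0.3]
gripper_width: 0.205
grasp_force: 88.3
```

```bash
python3 -m pendant '[[0.01,0,0,0.001,0],[0.01,0,0,0.001,0],[0.01,0,0,0.001,0],[0.01,0,0,0,0]]'
python3 - <<'E'
from h import *
avg(3); print(bot.get_obs()['contact_force'])
E
```

```text
t: 21.43
eef_pos: [0.5598, -0.1419, 0.2006]
tool_rot: [0.0, 1.0, 0.023, 0.0]
contact_force: [-5.6, 1.4, 16.8]
gripper_width: 0.204
grasp_force: 90.7
avg [ 0.5598 -0.1419  0.2006] sd [0. 0. 0.] head 2.6 0.0
[-5.65277045  0.94050375 16.60890411]
```

```bash
python3 -m pendant '[[0.01,0,0,-0.001,0],[0.045,0,0,0,0],[0.045,0,0,0,0],[0.045,0,0,0,0],[0.045,0,0,0,0],[0.045,0,0,-0.02,0],[0.045,0,0,-0.03,0],[0.045,0,0,-0.03,0],[0.045,0,0,-0.03,0],[0.045,0,0,-0.02,0],[0.0854,0,0,0,0]]'
python3 - <<'E'
from h import *
for d in bot.pinpoint('bar1','scene'): print(round(d['score'],2),ray('scene',d['at'],.01).round(3))
go((.5285,.338),.33,-3.2)
E
```

```text
t: 22.5
eef_pos: [0.5612, -0.1422, 0.3346]
tool_rot: [0.001, 1.0, 0.023, 0.004]
contact_force: [0.6, 0.1, 0.0]
gripper_width: 0.653
grasp_force: 0.0
0.74 [ 0.553 -0.202  0.01 ]
0.72 [0.5   0.452 0.01 ]
0.71 [0.537 0.336 0.01 ]
0.7 [ 0.524 -0.127  0.01 ]
0.53 [ 0.568 -0.078  0.01 ]
t 22.6 at [ 0.5605 -0.1421  0.3322] head 2.6 | yaw 5.8 shift mm [ -58.7 -477.6    1.6] W 0.738 F [ 0.7  0.5 -1.2] grip 0.0
```

```bash
python3 - <<'E'
from h import *
bars()
im,D=snap('top'); P=cloud('top',D); b=(P.reshape(-1,3)[:,:2]-B0); c,s=np.cos(BY),np.sin(BY)
X=c*b[:,0]+s*b[:,1]; Y=-s*b[:,0]+c*b[:,1]; Z=P.reshape(-1,3)[:,2]
for x in (-.055,-.04,.04,.055,.07,-.07):
    k=(abs(X-x)<.006)&(abs(Y+.066)<.007); print(x,k.sum(),np.median(Z[k]).round(4) if k.sum() else '')
E
python3 -m pendant '[[0.0854,0,0,0,5.8],[0.0854,-0.0045,-0.037,0,0],[0.0854,-0.0045,-0.037,0,0],[0.0854,-0.0045,-0.037,0,0],[0.0854,-0.0045,-0.037,0,0],[0.0854,-0.0045,-0.037,0,0],[0.0854,-0.0045,-0.037,0,0],[0.0854,-0.0045,-0.037,0,0],[0.0854,-0.0045,-0.037,0,0],[0.0854,-0.0045,-0.037,0,0],[0.0854,0,0,0,0],[0.0854,0,0,0,0]]'
python3 - <<'E'
from h import *
bars()
go((.5285,.3385),.18,-3.2)
E
```

```text
bar 62 [677.2 417.3] [24.5 51.5] heading -69.5
bar 468 [527.7 337.1] [ 22.9 169.7] heading -3.1
bar 478 [499.8 439.3] [167.9  22.5] heading 0.7
-0.055 107 0.5812
-0.04 98 0.5698
0.04 32 0.5004
0.055 20 0.0409
0.07 23 0.041
-0.07 106 0.5939
t: 23.65
eef_pos: [0.5365, 0.1955, 0.3282]
tool_rot: [-0.0, 1.0, -0.025, -0.002]
contact_force: [0.6, -1.4, 0.9]
gripper_width: 0.999
grasp_force: 0.0
bar 62 [696.7 506.3] [73.5 15.5] heading 84.2
bar 470 [499.9 439.5] [168.  23.] heading 1.3
t 23.7 at [0.5371 0.1931 0.3282] head -3.1 | yaw 0.1 shift mm [ -16.3 -144.8  148. ] W 0.995 F [ 0.1 -0.9  0.3] grip 0.0
```

```bash
python3 -m pendant '[[0.0854,-0.004,-0.036,0,0],[0.0854,-0.004,-0.036,0,0],[0.0854,-0.004,-0.036,0,0],[0.0854,-0.004,-0.036,0,0],[0.0854,0,0,0.03,0],[0.0854,0,0,0.03,0],[0.0854,0,0,0.03,0],[0.0854,0,0,0.02,0],[0.0854,0,0,0,0],[0.0854,0,0,0,0]]'
python3 - <<'E'
from h import *
goa((.5285,.339),.1797,-3.2,3)
d=bot.pinpoint('bar1','scene')
for x in d[:4]: print(round(x['score'],2),ray('scene',x['at'],.01).round(3))
E
```

```text
t: 24.53
eef_pos: [0.5301, 0.3353, 0.2184]
tool_rot: [0.002, 1.0, -0.029, -0.001]
contact_force: [0.2, -1.1, -0.7]
gripper_width: 1.002
grasp_force: 0.0
avg [0.5305 0.3361 0.2198] sd [0.0003 0.0006 0.0011] head -3.3 0.02
yaw -0.1 shift mm -2.1 -2.8 40.1 [-0.  -0.  -0.1]
0.74 [ 0.553 -0.202  0.01 ]
0.72 [0.5   0.452 0.01 ]
0.71 [0.537 0.336 0.01 ]
0.7 [ 0.524 -0.127  0.01 ]
```

```bash
python3 -m pendant '[[0.0854,-0.002,-0.0028,0.015,0],[0.0854,0,0,0.015,0],[0.0854,0,0,0.01,0],[0.0854,0,0,0,0],[0.0854,0,0,0,0],[0.01,0,0,0,0],[0.01,0,0,0,0],[0.01,0,0,0,0],[0.01,0,0,0,0],[0.01,0,0,0,0],[0.01,0,0,0,0],[0.01,0,0,0,0]]' 90
python3 -m pendant '[[0.01,0,0,0,0],[0.01,0,0,0,0],[0.01,0,0,0,0]]'
python3 -m pendant '[[0.01,0,0,-0.02,0],[0.01,0,0,-0.03,0],[0.01,0,0,-0.03,0],[0.01,0,0,0,0],[0.01,0,0,0,0],[0.01,0,0,0,0]]'
python3 - <<'E'
from h import *
bars(); go(b2w(0,0),.235,2.63); held()
E
```

```text
t: 25.73
eef_pos: [0.5281, 0.3404, 0.1806]
tool_rot: [-0.0, 1.0, -0.028, 0.0]
contact_force: [-0.8, -0.9, 5.4]
gripper_width: 0.205
grasp_force: 89.4
t: 25.98
eef_pos: [0.5281, 0.3404, 0.1806]
tool_rot: [-0.0, 1.0, -0.028, 0.0]
contact_force: [-1.2, -0.7, 5.3]
gripper_width: 0.206
grasp_force: 89.4
t: 26.48
eef_pos: [0.5277, 0.34, 0.2594]
tool_rot: [0.0, 1.0, -0.028, -0.0]
contact_force: [-0.3, -0.7, -1.5]
gripper_width: 0.204
grasp_force: 88.7
bar 96 [685.  431.8] [29.9 66.4] heading 83.6
bar 68 [697.  508.8] [95.1 15.2] heading 82.5
t 26.5 at [0.5275 0.3398 0.2587] head -3.2 | yaw -5.8 shift mm [ 10.  416.2  24.2] W 0.205 F [-0.1 -0.6 -0.5] grip 88.7
held end -1 102 tip x -81.8 y mid 3.8
held end 1 132 tip x 86.6 y mid 1.1
```

```bash
python3 -m pendant '[[0.01,0,0,0,-5.8],[0.01,0.001,0.038,0,0],[0.01,0.001,0.038,0,0],[0.01,0.001,0.038,0,0],[0.01,0.001,0.038,0,0],[0.01,0.001,0.038,0,0],[0.01,0.001,0.038,0,0],[0.01,0.001,0.038,0,0],[0.01,0.001,0.038,0,0],[0.01,0.001,0.038,0,0],[0.01,0,0.037,0,0],[0.01,0,0.037,0,0]]'
python3 -m pendant '[[0.01,0,0,0.01,0],[0.01,0,0,0.008,0],[0.01,0,0,0,0],[0.01,0,0,0,0],[0.01,0,0,0,0]]'
python3 - <<'E'
from h import *
goa(b2w(0,0),.2014,2.63,3); held(.1706)
E
```

```text
t: 27.58
eef_pos: [0.5552, -0.0767, 0.2587]
tool_rot: [-0.0, 1.0, 0.023, -0.001]
contact_force: [1.2, -0.1, -0.1]
gripper_width: 0.208
grasp_force: 88.7
t: 28.0
eef_pos: [0.5559, -0.0731, 0.2416]
tool_rot: [-0.0, 1.0, 0.024, -0.0]
contact_force: [0.5, 0.4, -0.5]
gripper_width: 0.207
grasp_force: 88.7
avg [ 0.556  -0.0733  0.2419] sd [0.0001 0.0002 0.0002] head 2.76 0.01
yaw 0.1 shift mm 0.4 2.3 40.5 [ 0.4  0.6 -0.7]
held end -1 14 tip x -83.7 y mid -7.3
```

```bash
python3 -m pendant '[[0.01,-0.0006,0.0026,0,0],[0.01,0,0,0.005,0],[0.01,0,0,0,0],[0.01,0,0,0,0],[0.01,0,0,0,0],[0.01,0,0,0,0]]'
python3 - <<'E'
from h import *
goa(b2w(0,0),.2014,2.63,3)
E
```

```text
t: 28.7
eef_pos: [0.5554, -0.0775, 0.2369]
tool_rot: [-0.0, 1.0, 0.023, 0.0]
contact_force: [0.1, 0.3, -0.3]
gripper_width: 0.205
grasp_force: 88.7
avg [ 0.5554 -0.0775  0.2369] sd [0. 0. 0.] head 2.61 0.0
yaw -0.0 shift mm 1.2 -1.9 35.5 [-0.5  0.1 -0.8]
```

```bash
python3 -m pendant '[[0.01,0.0002,-0.0014,0.003,0],[0.01,0,0,0.006,0],[0.01,0,0,0.006,0],[0.01,0,0,0,0],[0.01,0,0,0,0],[0.01,0,0,0,0]]'
python3 -m pendant '[[0.01,0,0,0.004,0],[0.01,0,0,0.004,0],[0.01,0,0,0,0],[0.01,0,0,0,0]]'
python3 -m pendant '[[0.01,0,0,0.004,0],[0.01,0,0,0.004,0],[0.01,0,0,0.003,0],[0.01,0,0,0,0],[0.01,0,0,0,0]]'
```

```text
t: 29.35
eef_pos: [0.5555, -0.0761, 0.2217]
tool_rot: [-0.0, 1.0, 0.023, -0.0]
contact_force: [-0.4, 0.6, -1.1]
gripper_width: 0.208
grasp_force: 88.7
t: 29.68
eef_pos: [0.5556, -0.0762, 0.2138]
tool_rot: [0.0, 1.0, 0.023, 0.0]
contact_force: [0.5, -0.5, -0.1]
gripper_width: 0.209
grasp_force: 88.9
t: 30.1
eef_pos: [0.5552, -0.076, 0.2024]
tool_rot: [-0.0, 1.0, 0.023, -0.001]
contact_force: [-0.7, -0.4, -1.6]
gripper_width: 0.205
grasp_force: 88.6
```

```bash
python3 -m pendant '[[0.01,0,0,0.001,0],[0.01,0,0,0.001,0],[0.01,0,0,0.001,0],[0.01,0,0,0,0]]'
python3 -m pendant '[[0.01,0,0,-0.001,0],[0.045,0,0,0,0],[0.045,0,0,0,0],[0.045,0,0,0,0],[0.045,0,0,0,0],[0.045,0,0,-0.02,0],[0.045,0,0,-0.03,0],[0.045,0,0,-0.03,0],[0.045,0,0,-0.03,0],[0.045,0,0,-0.02,0],[0.0854,0,0,0,0]]'
cat >> h.py <<'E'
def seat():
    im,D=snap('top'); P=cloud('top',D).reshape(-1,3); b=P[:,:2]-B0; c,s=np.cos(BY),np.sin(BY)
    X=c*b[:,0]+s*b[:,1]; Y=-s*b[:,0]+c*b[:,1]; Z=P[:,2]
    for y in (-.066,0,.066):
        r=[]
        for x in (-.07,-.055,-.04,.04,.055,.07):
            k=(abs(X-x)<.006)&(abs(Y-y)<.006); r.append(round(float(np.median(Z[k])),4) if k.sum() else 0)
        print('bay y',y,r)
E
python3 - <<'E'
from h import *
bars(); seat(); go((.4998,.4425),.33,.8)
E
```

```text
t: 30.43
eef_pos: [0.5556, -0.0759, 0.2015]
tool_rot: [0.0, 1.0, 0.023, -0.0]
contact_force: [-5.9, 0.1, 16.5]
gripper_width: 0.206
grasp_force: 90.9
t: 31.35
eef_pos: [0.5571, -0.076, 0.3354]
tool_rot: [0.0, 1.0, 0.023, 0.004]
contact_force: [0.8, -0.2, 0.6]
gripper_width: 0.654
grasp_force: 0.0
bar 80 [691.3 459.1] [54.6 23. ] heading 81.0
bar 489 [500.1 439.4] [168.1  22.7] heading 0.8
bay y -0.066 [0, 0, 0, 0, 0, 0]
bay y 0 [0.5969, 0.5852, 0.5736, 0.5055, 0, 0]
bay y 0.066 [0.0193, 0.0177, 0.0175, 0.0188, 0.0189, 0.0205]
t 31.4 at [ 0.5556 -0.0762  0.3314] head 2.6 | yaw 1.8 shift mm [ -48.6 -519.4    1.2] W 0.820 F [ 0.9 -0.  -0.5] grip 0.0
```

```bash
python3 -m pendant '[[0.0854,0,0,0,1.8],[0.0854,-0.0035,-0.037,0,0],[0.0854,-0.0035,-0.037,0,0],[0.0854,-0.0035,-0.037,0,0],[0.0854,-0.0035,-0.037,0,0],[0.0854,-0.0035,-0.037,0,0],[0.0854,-0.0035,-0.037,0,0],[0.0854,-0.0035,-0.037,0,0],[0.0854,-0.0035,-0.037,0,0],[0.0854,-0.0035,-0.037,0,0],[0.0854,-0.0035,-0.037,0,0],[0.0854,-0.0035,-0.037,0,0]]'
python3 -m pendant '[[0.0854,-0.0035,-0.037,0,0],[0.0854,-0.0035,-0.037,0,0],[0.0854,-0.0035,-0.037,0,0],[0.0854,0,0,0.03,0],[0.0854,0,0,0.03,0],[0.0854,0,0,0.03,0],[0.0854,0,0,0.02,0],[0.0854,0,0,0,0],[0.0854,0,0,0,0],[0.0854,0,0,0,0]]'
python3 - <<'E'
from h import *
seat(); goa((.5,.443),.1797,.8,3); bars()
bot.read_camera('scene')
for x in bot.pinpoint('bar1','scene')[:6]: print(round(x['score'],2),ray('scene',x['at'],.01).round(3))
E
```

```text
t: 32.45
eef_pos: [0.5104, 0.3317, 0.3288]
tool_rot: [0.001, 1.0, 0.007, -0.001]
contact_force: [0.8, 0.2, 0.0]
gripper_width: 0.999
grasp_force: 0.0
t: 33.28
eef_pos: [0.4994, 0.4415, 0.2213]
tool_rot: [-0.0, 1.0, 0.007, 0.0]
contact_force: [-0.1, 0.3, 0.2]
gripper_width: 1.003
grasp_force: 0.0
bay y -0.066 [0.0421, 0.0405, 0.0405, 0.0415, 0.0404, 0.0406]
bay y 0 [0.0406, 0.0402, 0.0409, 0.0408, 0.0397, 0.0406]
bay y 0.066 [0.0199, 0.0184, 0.0185, 0.0181, 0.0169, 0.0214]
avg [0.4997 0.4417 0.2224] sd [0.     0.     0.0002] head 0.8 0.0
yaw 0.0 shift mm 0.4 -1.3 42.7 [-0.3  0.4 -0.3]
bar 97 [689.1 434.1] [68.9 30.5] heading 84.4
bar 180 [551.9 440. ] [64.3 21.2] heading 1.5
bar 207 [452.7 438.9] [73.7 21. ] heading 0.2
0.84 [ 0.545 -0.066  0.01 ]
0.67 [0.51  0.449 0.01 ]
0.63 [0.796 0.15  0.01 ]
0.61 [ 0.532 -0.208  0.01 ]
0.53 [ 0.55  -0.148  0.01 ]
0.3 [0.762 0.333 0.01 ]
```

Bays 1 and 2 are seated, with their tops at 41 mm. I'll grasp the third bar.

```bash
python3 -m pendant '[[0.0854,0,-0.0013,0.015,0],[0.0854,0,0,0.015,0],[0.0854,0,0,0.0125,0],[0.0854,0,0,0,0],[0.0854,0,0,0,0],[0.01,0,0,0,0],[0.01,0,0,0,0],[0.01,0,0,0,0],[0.01,0,0,0,0],[0.01,0,0,0,0],[0.01,0,0,0,0],[0.01,0,0,0,0]]' 90
python3 -m pendant '[[0.01,0,0,0,0],[0.01,0,0,0,0],[0.01,0,0,0,0]]'
python3 -m pendant '[[0.01,0,0,-0.02,0],[0.01,0,0,-0.03,0],[0.01,0,0,-0.03,0],[0.01,0,0,0,0],[0.01,0,0,0,0],[0.01,0,0,0,0]]'
python3 - <<'E'
from h import *
go(b2w(0,.066),.235,2.63); held()
E
```

```text
t: 34.63
eef_pos: [0.4994, 0.4427, 0.1792]
tool_rot: [-0.0, 1.0, 0.007, 0.0]
contact_force: [-1.1, -0.8, 4.2]
gripper_width: 0.204
grasp_force: 90.5
t: 34.88
eef_pos: [0.4994, 0.4427, 0.1792]
tool_rot: [-0.0, 1.0, 0.007, 0.0]
contact_force: [-0.7, -0.6, 6.5]
gripper_width: 0.208
grasp_force: 90.6
t: 35.38
eef_pos: [0.499, 0.442, 0.2577]
tool_rot: [0.0, 1.0, 0.007, -0.0]
contact_force: [0.4, 0.0, -0.8]
gripper_width: 0.206
grasp_force: 89.8
t 35.4 at [0.499  0.442  0.2577] head 0.8 | yaw -1.8 shift mm [ 33.7 453.6  23.1] W 0.206 F [ 0.4  0.  -0.8] grip 89.8
held end -1 145 tip x -84.1 y mid 2.4
held end 1 143 tip x 85.2 y mid 2.5
```

```bash
python3 -m pendant '[[0.01,0,0,-0.01,-1.8],[0.01,0.003,0.038,0,0],[0.01,0.003,0.038,0,0],[0.01,0.003,0.038,0,0],[0.01,0.003,0.038,0,0],[0.01,0.003,0.038,0,0],[0.01,0.003,0.038,0,0],[0.01,0.003,0.038,0,0],[0.01,0.003,0.038,0,0],[0.01,0.003,0.038,0,0],[0.01,0.003,0.038,0,0],[0.01,0.003,0.038,0,0]]'
python3 -m pendant '[[0.01,0,0.036,0,0],[0.01,0,0,0.01,0],[0.01,0,0,0.01,0],[0.01,0,0,0.005,0],[0.01,0,0,0,0],[0.01,0,0,0,0],[0.01,0,0,0,0]]'
python3 - <<'E'
from h import *
goa(b2w(0,.066),.2,2.63,3); held(.1692)
E
```

```text
t: 36.43
eef_pos: [0.5505, 0.0244, 0.267]
tool_rot: [0.0, 1.0, 0.023, -0.001]
contact_force: [1.0, -0.4, -0.4]
gripper_width: 0.204
grasp_force: 89.8
t: 37.02
eef_pos: [0.5529, -0.008, 0.2434]
tool_rot: [-0.0, 1.0, 0.024, -0.0]
contact_force: [0.5, 0.6, -1.1]
gripper_width: 0.207
grasp_force: 89.8
avg [ 0.553  -0.0082  0.2436] sd [0.0001 0.0002 0.0002] head 2.73 0.02
yaw 0.1 shift mm 0.4 1.3 43.6 [ 0.6  0.2 -1.1]
```

```bash
python3 -m pendant '[[0.01,0,0.0003,0.006,0],[0.01,0,0,0,0],[0.01,0,0,0,0],[0.01,0,0,0,0],[0.01,0,0,0,0]]'
python3 - <<'E'
from h import *
goa(b2w(0,.066),.2,2.63,3)
E
```

```text
t: 37.63
eef_pos: [0.5528, -0.0099, 0.2374]
tool_rot: [0.0, 1.0, 0.023, -0.0]
contact_force: [-0.6, -0.0, -0.8]
gripper_width: 0.206
grasp_force: 89.8
avg [ 0.5529 -0.0099  0.2374] sd [0. 0. 0.] head 2.61 0.0
yaw -0.0 shift mm 0.6 -0.3 37.4 [ 0.3  0.5 -0.8]
```

```bash
python3 -m pendant '[[0.01,0,0,0.005,0],[0.01,0,0,0.006,0],[0.01,0,0,0.006,0],[0.01,0,0,0,0],[0.01,0,0,0,0],[0.01,0,0,0,0]]'
python3 -m pendant '[[0.01,0,0,0.004,0],[0.01,0,0,0.004,0],[0.01,0,0,0,0],[0.01,0,0,0,0]]'
python3 -m pendant '[[0.01,0,0,0.004,0],[0.01,0,0,0.004,0],[0.01,0,0,0.003,0],[0.01,0,0,0,0],[0.01,0,0,0,0]]'
python3 -m pendant '[[0.01,0,0,0.001,0],[0.01,0,0,0.001,0],[0.01,0,0,0,0]]'
```

```text
t: 38.28
eef_pos: [0.5529, -0.0098, 0.2202]
tool_rot: [-0.0, 1.0, 0.023, -0.0]
contact_force: [0.5, 0.6, -1.0]
gripper_width: 0.207
grasp_force: 89.8
t: 38.62
eef_pos: [0.5529, -0.0098, 0.2122]
tool_rot: [-0.0, 1.0, 0.023, 0.0]
contact_force: [-0.2, 0.3, -0.2]
gripper_width: 0.204
grasp_force: 90.0
t: 39.03
eef_pos: [0.5527, -0.0099, 0.2011]
tool_rot: [-0.0, 1.0, 0.023, -0.0]
contact_force: [0.4, -0.1, -0.6]
gripper_width: 0.206
grasp_force: 89.7
t: 39.28
eef_pos: [0.553, -0.0097, 0.2001]
tool_rot: [0.0, 1.0, 0.023, 0.0]
contact_force: [-2.0, -1.0, 7.4]
gripper_width: 0.209
grasp_force: 90.9
```

```bash
python3 -m pendant '[[0.01,0,0,0.001,0],[0.01,0,0,0,0],[0.01,0,0,-0.001,0],[0.045,0,0,0,0],[0.045,0,0,0,0],[0.045,0,0,0,0],[0.045,0,0,0,0],[0.045,0,0,-0.02,0],[0.045,0,0,-0.03,0],[0.045,0,0,-0.03,0],[0.045,0,0,-0.03,0],[0.045,0,0,-0.02,0]]'
python3 -m pendant '[[0.05,0,-0.033,0,0],[0.05,0,-0.033,0,0],[0.05,0,-0.034,0,0],[0.05,0,0,0,0],[0.05,0,0,0,0],[0.05,0,0,0,0]]'
python3 - <<'E'
from h import *
print(bot.get_obs()['q'].round(2),b2w(0,.166)); goa(b2w(0,.166),.212,2.63,3)
im,_=snap('scene','s7.png'); cv2.imwrite('pics/s7c.png',cv2.resize(im[140:260,150:310],(800,600)))
E
```

```text
t: 40.28
eef_pos: [0.5533, -0.0097, 0.332]
tool_rot: [-0.0, 1.0, 0.023, 0.001]
contact_force: [0.1, -0.1, -0.4]
gripper_width: 0.53
grasp_force: 0.0
t: 40.78
eef_pos: [0.5483, 0.0897, 0.3291]
tool_rot: [0.0, 1.0, 0.023, -0.0]
contact_force: [0.6, -0.0, -0.7]
gripper_width: 0.587
grasp_force: 0.0
[ 0.06  0.4  -0.41  1.89  0.2   0.89 -1.98] [0.54888292 0.09032515]
avg [0.5484 0.0891 0.3291] sd [0.0001 0.0005 0.    ] head 2.55 0.06
yaw -0.1 shift mm 0.6 -1.2 117.1 [-0.3 -0.4  0.2]
```

View pics/s7c.png

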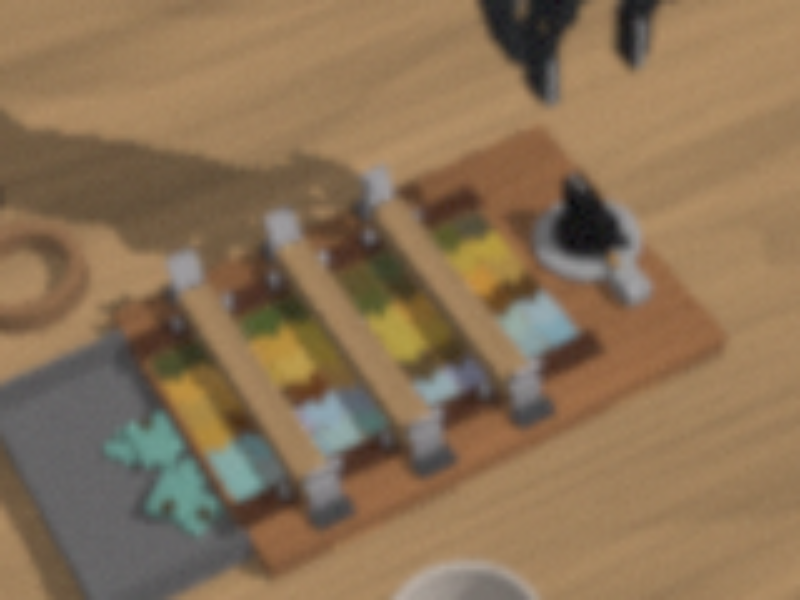

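All three bars lie across the picture between their clips, and the pieces are in the tray (150,440; 190,490). Next is the knob (585,225).

```bash
python3 -m pendant '[[0.05,0.0005,-0.001,0,0],[0.05,0,0,0.03,0],[0.05,0,0,0.03,0],[0.05,0,0,0.02,0],[0.05,0,0,0,0],[0.05,0,0,0,0],[0.05,0,0,0,0]]'
python3 - <<'E'
from h import *
seat(); goa(b2w(0,.166),.212,2.63,3)
E
```

```text
t: 41.57
eef_pos: [0.5494, 0.0911, 0.2506]
tool_rot: [-0.0, 1.0, 0.023, 0.001]
contact_force: [0.1, -0.7, 0.3]
gripper_width: 0.58
grasp_force: 0.0
bay y -0.066 [0.0413, 0.0401, 0.0403, 0.04, 0.0411, 0.0404]
bay y 0 [0.0406, 0.0407, 0.0401, 0.0424, 0.0413, 0.0416]
bay y 0.066 [0.0413, 0.0402, 0.04, 0.041, 0.0415, 0.0403]
avg [0.5495 0.0912 0.251 ] sd [0.0001 0.     0.0001] head 2.59 0.0
yaw -0.0 shift mm -0.7 0.9 39.0 [-0.1  0.2  1. ]
```

```bash
python3 -m pendant '[[0.05,-0.0006,0,0.02,0],[0.05,0,0,0.018,0],[0.05,0,0,0,0],[0.05,0,0,0,0],[0.005,0,0,0,0],[0.005,0,0,0,0],[0.005,0,0,0,0],[0.005,0,0,0,0],[0.005,0,0,0,0],[0.005,0,0,0,0],[0.005,0,0,0,0],[0.005,0,0,0,0]]' 90
python3 -m pendant '[[0.005,0,0,0,4],[0.005,0,0,0,4],[0.005,0,0,0,4],[0.005,0,0,0,4],[0.005,0,0,0,4],[0.005,0,0,0,0]]'
python3 - <<'E'
from h import *
print(bot.get_obs()['q'].round(2),bot.get_obs()['torque'].round(2)); avg(2)
E
```

```text
t: 42.77
eef_pos: [0.5488, 0.0904, 0.2129]
tool_rot: [0.0, 1.0, 0.022, 0.001]
contact_force: [-1.5, -3.4, 8.3]
gripper_width: 0.143
grasp_force: 88.5
t: 43.27
eef_pos: [0.5488, 0.0901, 0.2129]
tool_rot: [0.001, 0.988, -0.154, 0.001]
contact_force: [-1.6, -4.1, 6.8]
gripper_width: 0.141
grasp_force: 88.6
[-0.07  0.55 -0.26  1.97  0.23  0.65 -2.36] [-0.69  0.28  0.02]
avg [0.5488 0.0901 0.2129] sd [0. 0. 0.] head -17.59 0.08
```

```bash
python3 -m pendant '[[0.005,0,0,0,4],[0.005,0,0,0,4],[0.005,0,0,0,4],[0.005,0,0,0,4],[0.005,0,0,0,4],[0.005,0,0,0,4],[0.005,0,0,0,0],[0.005,0,0,0,0]]'
python3 - <<'E'
from h import *
print(bot.get_obs()['q'].round(2),bot.get_obs()['torque'].round(2)); avg(2)
E
```

```text
t: 44.03
eef_pos: [0.5487, 0.0897, 0.2129]
tool_rot: [0.001, 0.935, -0.354, 0.001]
contact_force: [-2.4, -3.8, 7.9]
gripper_width: 0.144
grasp_force: 88.9
[-0.15  0.55 -0.16  1.97  0.14  0.63 -2.7 ] [-0.92  0.33 -0.04]
avg [0.5487 0.0897 0.2129] sd [0. 0. 0.] head -41.49 0.01
```

```bash
python3 -m pendant '[[0.005,0,0,0,3],[0.005,0,0,0,3],[0.005,0,0,0,0],[0.005,0,0,0,0],[0.05,0,0,0,0],[0.05,0,0,0,0],[0.05,0,0,0,0],[0.05,0,0,0,0],[0.05,0,0,0,0],[0.05,0,0,-0.02,0],[0.05,0,0,-0.03,0],[0.05,0,0,-0.03,0]]'
python3 -m pendant '[[0.05,0,0,-0.03,0],[0.05,0,0,-0.03,0],[0.05,0,0,-0.03,-6],[0.05,0,0,-0.03,-6],[0.05,-0.03,0,0,-6],[0.05,-0.03,0,0,-6],[0.05,-0.03,0,0,-6],[0.05,-0.03,0,0,0],[0.05,-0.03,0,0,0],[0.05,0,0,0,0],[0.05,0,0,0,0]]'
python3 - <<'E'
from h import *
go(b2w(0,.166),.212,2.63); seat()
im,_=snap('scene','s8.png'); t,D=snap('top','t8.png'); P=cloud('top',D)
cv2.imwrite('pics/s8c.png',np.hstack([cv2.resize(im[140:280,90:310],(500,318)),cv2.resize(t[180:240,205:260],(292,318))]))
k=b2w(0,.166); m=(P[...,2]>.05)&(P[...,2]<.07)&(np.hypot(P[...,0]-k[0],P[...,1]-k[1])<.028)
q=P[m]; e=np.linalg.eigh(np.cov(q[:,:2].T)); print(m.sum(),'knob heading',np.degrees(np.arctan2(e[1][1,1],e[1][0,1])),e[0])
P=P.reshape(-1,3); s=(abs(P[:,2]-.054)<.006)&(abs(P[:,0]-.485)<.08)&(abs(P[:,1]+.381)<.06); print('scr',cv2.minAreaRect((P[s][:,:2]*1000).astype(np.float32)))
for n in ['mug','magnifier','candle','pot','tape']:
    for d in bot.pinpoint(n,'top')[:1]: print(n,ray('top',d['at'],0).round(3)[:2])
E
```

```text
t: 45.13
eef_pos: [0.5476, 0.0912, 0.2914]
tool_rot: [0.001, 0.916, -0.402, -0.001]
contact_force: [0.4, -0.0, 0.6]
gripper_width: 0.586
grasp_force: 0.0
t: 46.05
eef_pos: [0.4116, 0.1535, 0.4116]
tool_rot: [0.0, 0.989, -0.15, 0.0]
contact_force: [0.9, 0.4, 0.4]
gripper_width: 0.582
grasp_force: 0.0
t 46.0 at [0.4116 0.1535 0.4116] head -17.3 | yaw -19.9 shift mm [134.1  69.4 199.8] W 0.582 F [0.9 0.4 0.4] grip 0.0
bay y -0.066 [0.0414, 0.0412, 0.0408, 0.0402, 0.0407, 0.0402]
bay y 0 [0.0408, 0.0409, 0.0403, 0.0407, 0.0397, 0.0406]
bay y 0.066 [0.0405, 0.0406, 0.0406, 0.0394, 0.0397, 0.0415]
85 knob heading 132.41756703927715 [1.77748920e-05 1.42685967e-04]
scr ((486.6709899902344, -378.388427734375), (28.770263671875, 99.21480560302734), 87.82972717285156)
mug [ 0.804 -0.127]
magnifier [0.781 0.161]
candle [ 0.711 -0.295]
pot [0.765 0.348]
tape [ 0.384 -0.224]
```

View pics/s8c.png

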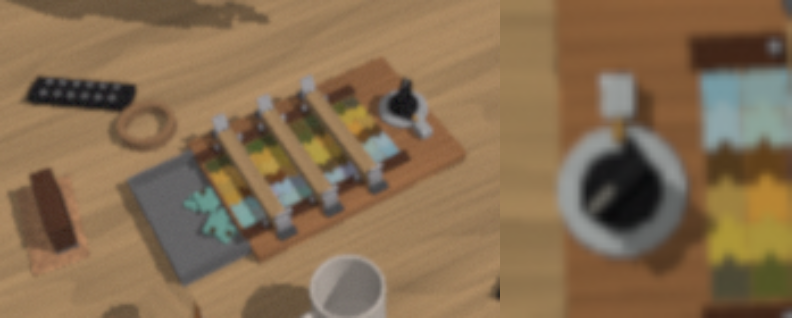

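Run:
```python
from h import *
im,D=snap('top'); P=cloud('top',D); h=cv2.cvtColor(im,cv2.COLOR_BGR2HSV)
b=(P[...,:2]-B0); c,s=np.cos(BY),np.sin(BY); X=c*b[...,0]+s*b[...,1]; Y=-s*b[...,0]+c*b[...,1]
m=(Y<-.108)&(Y>-.2)&(abs(X)<.08)&(h[...,1]>70)&(h[...,0]>70)&(h[...,0]<100)
z=P[m][:,2]; print(m.sum(),m.sum()*(1.12/402)**2*1e6,'mm2 z pct',np.percentile(z,[5,50,90,100]).round(4),'y max',Y[m].max(),Y[m&(P[...,2]>.015)])
```

```text
230 1785.3023440013862 mm2 z pct [0.0057 0.0141 0.017  0.0201] y max -0.11507306258857442 [-0.13578372 -0.13588538 -0.13016065 -0.1216537  -0.12986579 -0.13218971
 -0.1241587  -0.12124585 -0.12951157 -0.13514235 -0.1378054  -0.11551869
 -0.11830709 -0.1210144  -0.12390795 -0.12893876 -0.13204418 -0.13486372
 -0.1371904  -0.14587082 -0.12848594 -0.13148784 -0.12062364 -0.14011384
 -0.12032847 -0.12320714 -0.12603682 -0.1316032  -0.13433404 -0.1227177
 -0.1258261  -0.12833837 -0.1310264  -0.13420986 -0.11692655 -0.1243968
 -0.13048448 -0.12515827 -0.13069757 -0.12479895 -0.12482097 -0.12982499
 -0.13271423 -0.12149786 -0.12430696 -0.13831664 -0.12438729 -0.12979787
 -0.13808073 -0.11835109 -0.12132623 -0.12692046 -0.13214076 -0.13770478
 -0.11806841 -0.12115025 -0.1238332  -0.12676243 -0.12954092 -0.13483978
 -0.11775883 -0.12080438 -0.12351389 -0.13718538 -0.11793995 -0.12611131
 -0.12883358 -0.11515049 -0.12029736 -0.13151025 -0.1345235  -0.13716457
 -0.11712005 -0.1204197  -0.11996495 -0.13411175 -0.1360925 ]
```

```bash
python3 -c "
from station import bot
print(bot.hand_in())"
```

```text
the job is handed in; nothing more can be done
None
```

The job is handed in after about 46 s of robot time: the four stray pieces are in the catch tray (stacked about two deep), all three bars are snapped fully home, the knob is locked at about 0.88 rad, and the scraper is back on its rest as it stood at the start.

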